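# Gauge the bore of the cup blank in the chuck

### The job

Take the depth gauge from its rack by the upright block, and measure the bore of the cup blank that is held in the chuck: lower the rod straight down into the hole until it bottoms out, keep going until the stop bar sits flat on the rim, and hold the stop down there for about two seconds. Then let go and leave the gauge standing on the cup.

Things in the scene. Friction and masses are not known exactly. Their poses are not given: they have to be found in the camera images.
- gauge: loose aluminium stop of the depth gauge: flat bar 110 (y) x 34 x 12 mm, on its middle an upright grip block 24 (x) x 30 x 48 mm, steel rod down through both. Origin on the rod axis, 38 mm above the bar's underside, 22 mm below the block's top; z up. Grasp the block here from above, fingers either side in x. About 0.2 kg. Starts with the bar's ends on the 80 mm uprights of a fixed rack; lift straight up
- rod (a joint): how far the gauge's rod (10 mm diameter, 0.07 kg) is pushed up through the stop, m. At 0 it reaches 58 mm below the bar's underside and stands 2 mm above the block's top; it starts at 0 to 0.004 and can rise to 0.022. Friction of about 1.3 N keeps it where it is left
- rod_tip (a point): centre of the rod's flat lower end, moving with the rod; at the start it hangs free between the rack's two uprights (94 mm apart, centre to centre)
- bore_mouth (a point): bore centre at the flat rim, 105 mm above the bench, of the light wooden cup (80 mm across) gripped in a round steel chuck on a square grey plate, fixed. z up. Bore 44 mm wide, 45 mm deep, flat floor: the rod touches it 9 to 13 mm before the bar meets the rim. Not the like cup standing loose without chuck, nor the low bowl. Other pieces within reach are under 75 mm high
There are look-alikes about, which are no part of the job. Of the things that look like the gauge, the middle-sized one is meant.

How it is judged (in metres and radians):
On the way:
1. the gripper holds the stop down on the rim with the rod on the floor of the bore, for 1 s (horizontal distance between rod_tip and bore_mouth below 0.022 m and z of rod_tip in the frame of bore_mouth below -0.04 m and z of gauge in the frame of bore_mouth below 0.042 m and angle between gauge's own z axis and vertical below 0.17 rad and contact force between the fingers and gauge above 1 N), for 1 s.
At the end, for the whole second after the job is handed in: the gauge stands at rest on the chucked cup, released: rod in the bore with its tip within 5 mm of the floor, stop bar within 4 mm of the rim, upright within 10 degrees (horizontal distance between rod_tip and bore_mouth below 0.022 m and z of rod_tip in the frame of bore_mouth below -0.04 m and z of gauge in the frame of bore_mouth below 0.042 m and angle between gauge's own z axis and vertical below 0.17 rad and linear speed of gauge below 0.02 m/s); the robot touches nothing.
It also fails if it takes over 43 s, if anything falls off the work surface, if the arm or the gripper's body presses on something with over 40 N, if the wrist force passes 120 N, or if a joint passes its speed limit or range.

### The arm

A 6-joint arm with a two-finger parallel gripper is mounted at the origin on the work surface. World frame = base frame: x ahead of the robot, y to its left, z up, the work surface at z = 0. Lengths are in mm, angles in rad, forces in N, time in s.
With the tool pointing down it reaches from about 300 to 850 mm from the base axis. Payload 5.4 kg.
Tool frame: the origin (TCP) lies where the fingers leave the gripper's body, on its centre line; the fingertips stand 73 mm ahead of it and the grasp point (between the pads) lies 54 mm ahead of it; z points along the fingers, y is the line along which they close (so a half turn about z gives the same grasp; the last joint's range is limited). The gripper opens to 85 mm and grips with 20 to 120 N. Pads are 22 mm wide; open, the fingers measure 114 mm over their backs; the gripper's body (76 mm by 85 mm) begins 54 mm behind the grasp point. The pads swing forward as they close: fully open they stand 13 mm farther back than shut.
Start: joints at [-0.21, 0.158, 1.597, -0, 1.386, -0.21], TCP at [574.984, -0.018, 303.899] pointing down, gripper open.
Joint ranges: [-2.91, 2.91], [-0.94, 2.29], [0.18, 2.7], [-1.29, 4.43], [0.17, 2.64], [-3, 3]. Speed limits (rad/s): [2.57, 2.57, 3.14, 3.14, 3.14, 3.14].

### API

Orientations are given as a unit quaternion [w, x, y, z].
In Python, from workcell import r, cams, regions_of gives the robot as it stands. The module is installed in compiled form; this text tells all that it offers.
- The arm moves only by the tool servo_tool, never from a script. Its argument "steps" is a list that holds one entry, the list of rows, each a list of 6 numbers: the shift along the world's x, y, z in cm, then the turn, a rotation vector about the world's x, y, z in degrees. In form: [[[x, y, z, wx, wy, wz], ...]]. A call has 1 to 12 rows; each row shifts and turns the commanded pose from where the row before left it; what a row does not reach is not made up. A row lasts 1/10 s, in which the tool goes at most 50 mm and 8.59 degrees, less where a joint would pass 70% of its speed; a pose out of reach is approached as far as the arm can. A call is refused whole if a number of a shift passes 5 or a number of a turn 8.59, either way. A call with a gripper value outside its range is refused whole. "gripper" is the opening, from 0 (shut) to 1 (fully open), set as the call begins (left out, the last holds). The fingers move at their own pace and stop on an object; "newtons" is the grip in N (left out, the last holds). Time passes only in rows, so rows that do not move let the fingers close. It gives the time, the measured TCP pose, the force, the opening and the grip force at its end, in the units of the state.
- r.get_state(): the state, without advancing time (a new reading comes with each control period).
- cams.camera(name): name is "scene" or "side" or "wrist"; returns (picture, depth): 420x560x3 uint8, red, green, blue; 420x560 float32, mm along the optical axis (not along the pixel's ray), 0 where there is no reading.
- cams.get_calibration(name): a dict with "fov_y" (degrees; the focal length in pixels is half the picture's height over the tangent of half this angle, whatever the lens; pixels are square), "cx", "cy" (the principal point, pixels), "k1" (the pictures are not rectified: a ray, as slopes to the right and down, at radius r is drawn at 1 + k1 r^2 times it, then the intrinsics apply), "rvec" (rotation vector, rad) and "tvec" (3), from world to camera coordinates, as OpenCV has them. Camera axes: x right, y down, z forward; pixel columns grow to the right and rows downward; lengths in mm; the calibration is good to about 2 mm. A picture is of the moment at which its call begins: read the wrist's pose just before it. get_calibration takes no time and is no camera call; for the wrist camera it gives the pose at the moment of the call.
- r.finish_job(): hands the job in; it is judged then, once.
Trained networks look in the newest picture that a camera, given by its name, has taken for a name from the list of things; names that differ only in an ending like _2 or _b are one class to them, and where a whole thing is asked for, a point or a joint stands for the part that bears it (a point fixed in the world has none). Each returns a list of dicts, best first, with "p" (0 to 1); they miss things now and then, are a little off and sometimes report something else, mostly with a low value. They report only what shows in the picture. A call takes as long as a camera call. They do not tell look-alikes from the thing itself.
- regions_of(camera, thing): "region" (420x560 bool, what is visible of it) and "rect" ([left, top, width, height] in pixels, round what is visible of it).
The state is a dict: "t": time; "joints": joint angles; "qd": joint speeds; "joint_efforts": joint torques, N m; "tool_pos": TCP position; "tcp_rot": TCP orientation; "force": force on the tool from outside, world axes, zero at the start; "ft_torque": the same for the moment, N m; "width": finger opening in mm; "finger_force": force on a finger pad.
Only numpy, scipy, OpenCV 4.12 (cv2) and the standard library are available. Lean on these libraries where they do the work, as an engineer would, in place of code of your own. Each camera call takes 0.05 s, during which the arm holds its last target. There are 200 camera calls.

## Working session

There is one attempt and no reset: what is moved stays moved. The work goes in short steps, Python scripts to look and compute and a tool call to move; the robot and the scene stay as the last step left them, time stands still between calls to the robot, and variables do not carry over. Pictures are saved under pics/ and viewed, at most 10 in all, crops included, and the job is handed in when it is done.

Besides the shell and the picture viewer there is one more tool, called as name(argument=value, ...), one argument or row to a line, values as JSON. servo_tool: Moves the arm, as the interface text tells. Its arguments: {"type":"object","properties":{"steps":{"type":"array","items":{"type":"array","items":{"type":"array","items":{"type":"number"}}}},"gripper":{"type":"number"},"newtons":{"type":"number"}},"required":["steps"]}

```bash
mkdir -p pics; cat > h.py <<'E'
import numpy as np, cv2
from workcell import r, cams, regions_of
def pts(name, depth, cal=None):
    c=cal or cams.get_calibration(name); H,W=depth.shape
    f=H/2/np.tan(np.radians(c["fov_y"])/2)
    K=np.array([[f,0,c["cx"]],[0,f,c["cy"]],[0,0,1.]])
    v,u=np.mgrid[:H,:W]
    uv=np.stack([u,v],-1).reshape(-1,1,2).astype(float)
    n=cv2.undistortPoints(uv,K,np.array([c["k1"],0,0,0,0.])).reshape(H,W,2)
    P=np.dstack([n*depth[...,None],depth])
    R=cv2.Rodrigues(np.array(c["rvec"],float))[0]
    return (P-np.array(c["tvec"],float).ravel())@R
def take(name):
    cal=cams.get_calibration(name); im,d=cams.camera(name); return im,d,pts(name,d,cal)
E
python3 - <<'E'
from h import *
for n in ["scene","side"]:
    im,d,P=take(n); np.savez("%s.npz"%n,im=im,d=d,P=P)
    cv2.imwrite("pics/%s0.png"%n,im[...,::-1])
    for th in ["gauge","rod","bore_mouth"]:
        try: R=regions_of(n,th)
        except Exception as e: print(th,e); continue
        for x in R:
            m=x["region"]&(d>0); q=P[m]
            print(n,th,round(x["p"],2),x["rect"],m.sum(),np.percentile(q,[2,50,98],axis=0).round().tolist() if m.sum() else 0)
print(r.get_state()["t"])
E
```

```text
scene gauge 0.95 [403.5, 236.1, 33.5, 59.4] 1353 [[307.0, 277.0, 25.0], [359.0, 345.0, 92.0], [398.0, 397.0, 156.0]]
scene gauge 0.73 [315.3, 247.7, 39.5, 46.4] 848 [[492.0, 176.0, 38.0], [517.0, 236.0, 94.0], [537.0, 278.0, 143.0]]
scene gauge 0.63 [340.5, 321.8, 26.0, 42.9] 525 [[557.0, 328.0, 2.0], [582.0, 371.0, 52.0], [599.0, 404.0, 89.0]]
scene bore_mouth 0.94 [187.0, 118.2, 46.1, 55.2] 964 [[457.0, -314.0, 3.0], [512.0, -279.0, 82.0], [554.0, -226.0, 109.0]]
side gauge 0.91 [174.4, 321.2, 37.2, 39.8] 643 [[556.0, 330.0, 1.0], [573.0, 374.0, 51.0], [595.0, 406.0, 87.0]]
side gauge 0.87 [221.2, 251.0, 43.0, 50.7] 1087 [[484.0, 173.0, 0.0], [507.0, 239.0, 92.0], [553.0, 280.0, 141.0]]
side gauge 0.69 [286.5, 307.4, 65.4, 61.9] 2168 [[296.0, 277.0, 77.0], [348.0, 349.0, 91.0], [395.0, 399.0, 154.0]]
side rod 0.62 [319.2, 313.6, 4.6, 5.2] 38 [[341.0, 330.0, 152.0], [346.0, 336.0, 155.0], [351.0, 342.0, 157.0]]
side bore_mouth 0.62 [270.6, 108.3, 52.0, 56.9] 2008 [[416.0, -314.0, -1.0], [478.0, -245.0, 37.0], [543.0, -208.0, 106.0]]
side bore_mouth 0.28 [224.0, 253.0, 43.2, 46.9] 1033 [[484.0, 176.0, 34.0], [507.0, 240.0, 93.0], [536.0, 280.0, 141.0]]
0.4
```

View pics/scene0.png

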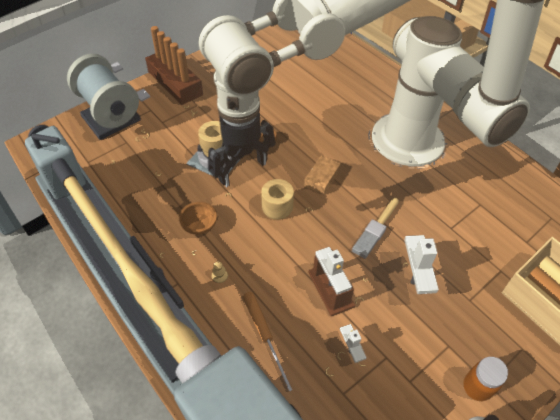

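View pics/side0.png

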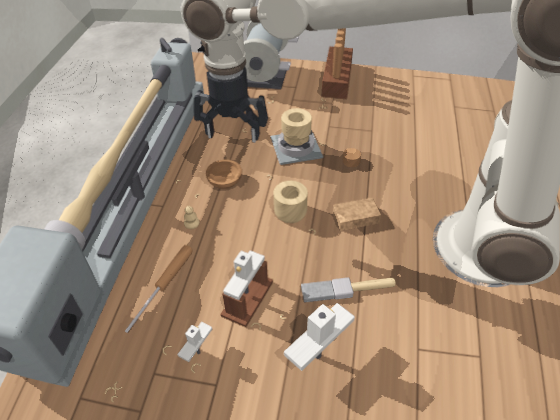

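Candidates for the gauge, scene pixels: large one (421,265), rack-mounted middle one (333,275), small one (352,343). The middle one on the dark rack is meant. Cups: chucked one at scene (210,135) / side (296,130), loose one at (277,198) and the bowl at (198,218). I'll measure the rack gauge and the chucked cup.

```bash
cat > m.py <<'E'
from h import *
def rect(q): 
    (c,s,a)=cv2.minAreaRect(q[:,:2].astype(np.float32)); return np.round(c,1),np.round(s,1),round(a,1)
for n,(gx,gy),(cx,cy) in [("scene",(333,275),(210,135)),("side",(246,280),(296,130))]:
    z=np.load(n+".npz"); im,P=z["im"],z["P"]
    g=P[gy-45:gy+45,gx-40:gx+40].reshape(-1,3); g=g[(abs(g[:,0]-515)<70)&(abs(g[:,1]-230)<90)]
    for lo,hi in [(86,97),(134,143),(143,152)]:
        q=g[(g[:,2]>lo)&(g[:,2]<hi)]
        if len(q)>4: print(n,"gauge",lo,len(q),np.median(q,0).round(1),*rect(q))
    c=P[cy-40:cy+40,cx-40:cx+40].reshape(-1,3)
    q=c[(c[:,2]>100)&(c[:,2]<112)&(abs(c[:,0]-490)<70)&(abs(c[:,1]+265)<70)]
    print(n,"rim",len(q),np.median(q,0).round(1),*rect(q), cv2.minEnclosingCircle(q[:,:2].astype(np.float32)))
    cv2.imwrite("pics/%s_crop.png"%n,cv2.resize(im[gy-40:gy+40,gx-40:gx+40,::-1],None,fx=5,fy=5,interpolation=2))
E
python3 m.py; cd pics; python3 -c "
import cv2,numpy as np
cv2.imwrite('crops.png',np.hstack([cv2.imread('scene_crop.png'),cv2.imread('side_crop.png')]))"
```

```text
scene gauge 86 496 [516.6 245.2  92. ] [510.5 226.9] [111.4  36.1] 72.7
scene gauge 134 153 [512.  228.1 139.8] [510.3 226.8] [32.4 24.9] 72.6
scene gauge 143 15 [509.9 226.9 143.9] [510.7 230. ] [22.5  7.3] 81.2
scene rim 276 [ 494.3 -280.2  104.6] [ 489.7 -278.8] [84.1 55.8] 61.9 ((484.2344665527344, -275.8200378417969), 42.71104049682617)
side gauge 86 564 [508.6 247.4  91.4] [508.4 227.5] [109.   35.5] 72.8
side gauge 134 179 [506.5 229.2 138.7] [508.1 227.7] [31.1 24.6] 74.2
side rim 353 [ 480.6 -271.6  103.5] [ 481.1 -274.4] [79.4 81.4] 24.2 ((481.0850830078125, -273.4072570800781), 42.184547424316406)
```

View pics/crops.png

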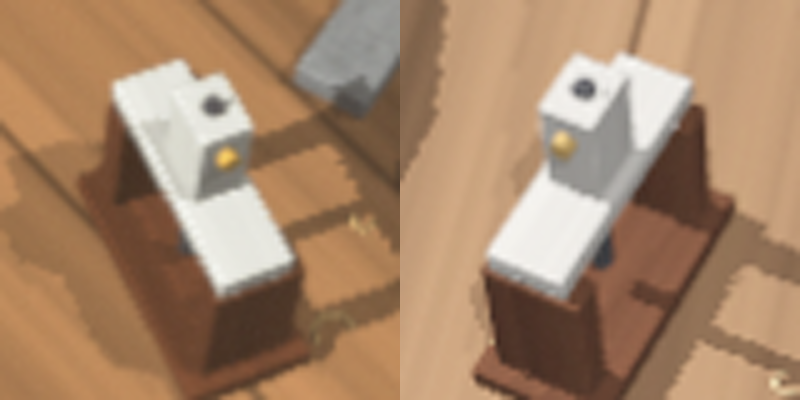

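The crop confirms the choice: the gauge sits on the rack uprights, its bar reads 110x35 mm at z 92 and the block 31x25 mm at z 140. Next is the wrist yaw.

```bash
python3 -c "
from h import *
from scipy.spatial.transform import Rotation as Ro
s=r.get_state();q=s['tcp_rot'];M=Ro.from_quat([q[1],q[2],q[3],q[0]]).as_matrix();print(M.round(3),s['tool_pos'],s['width'],s['t'])
y=M[:,1];print(np.degrees(np.arctan2(y[1],y[0])))"
```

```text
[[ 0.  1. -0.]
 [ 1. -0.  0.]
 [ 0. -0. -1.]] [ 5.74942217e+02 -2.47990767e-02  3.03772779e+02] 85.59915049301104 0.4
-0.00038841407021948524
```

servo_tool(
  steps=[
    [[-0.8,2.8,-0.7,0,0,-2.2],[-0.8,2.8,-0.7,0,0,-2.2],[-0.8,2.8,-0.7,0,0,-2.2],[-0.8,2.8,-0.7,0,0,-2.2],[-0.8,2.8,-0.7,0,0,-2.2],[-0.8,2.8,-0.7,0,0,-2.2],[-0.8,2.8,-0.7,0,0,-2.2],[-1.0,3.1,-0.7,0,0,-1.9],[0,0,0,0,0,0],[0,0,0,0,0,0]],
  ],
  gripper=1,
  newtons=50,
)

```text
t: 1.4
tool_pos: [508.8, 227.3, 247.8]
tcp_rot: [0.0, 0.805, 0.593, -0.0]
force: [0.5, -0.3, -0.2]
width: 85.2
finger_force: 0.0
```

```bash
cat > w.py <<'E'
from m import rect
E
python3 - <<'E'
from h import *
def rect(q):
    (c,s,a)=cv2.minAreaRect(q[:,:2].astype(np.float32)); return np.round(c,1),np.round(s,1),round(a,1)
im,d,P=take("wrist"); cv2.imwrite("pics/w0.png",im[...,::-1])
for lo,hi in [(86,97),(134,142.5),(142.5,152)]:
    q=P[(P[...,2]>lo)&(P[...,2]<hi)&(abs(P[...,0]-509)<60)&(abs(P[...,1]-227)<70)]
    if len(q)>4: print(lo,len(q),np.median(q,0).round(1),*rect(q))
s=r.get_state();print(s["tool_pos"],s["t"])
E
```

```text
86 3619 [517.  252.8  92.5] [510.9 226.6] [109.5  34.2] 73.8
134 1642 [511.5 229.5 140.5] [510.7 226.5] [30.5 23.6] 73.6
142.5 171 [510.8 226.5 143.8] [511.2 226.5] [10.2  9.1] 20.8
[509.20227967 226.73596891 248.08388619] 1.45
```

View pics/w0.png

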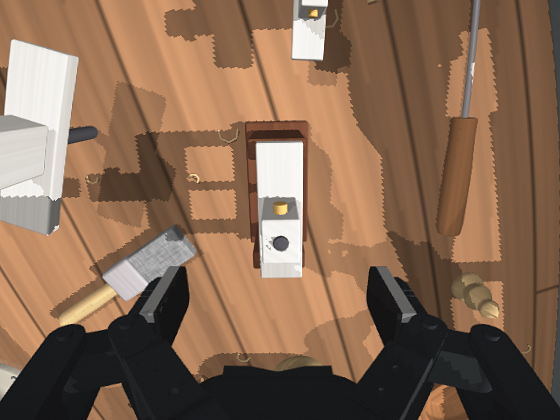

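The wrist view shows the block at (281,240), with the rod top centred, between the fingers. Its centre is (511,226.5), yaw about -16.3°. Descending.

servo_tool(
  steps=[
    [[0.2,0,-1.0,0,0,1.0],[0,0,-2.0,0,0,0],[0,0,-2.0,0,0,0],[0,0,-1.6,0,0,0],[0,0,-0.7,0,0,0],[0,0,0,0,0,0],[0,0,0,0,0,0]],
  ],
)

```text
t: 2.15
tool_pos: [511.6, 226.7, 175.5]
tcp_rot: [0.0, 0.8, 0.6, 0.0]
force: [0.4, 0.0, -0.7]
width: 85.3
finger_force: 0.0
```

servo_tool(
  steps=[
    [[0,0,0,0,0,0],[0,0,0,0,0,0],[0,0,0,0,0,0],[0,0,0,0,0,0],[0,0,0,0,0,0],[0,0,0,0,0,0],[0,0,0,0,0,0],[0,0,0,0,0,0]],
  ],
  gripper=0,
  newtons=60,
)

```text
t: 2.95
tool_pos: [511.1, 227.1, 175.3]
tcp_rot: [0.0, 0.8, 0.6, 0.0]
force: [-1.4, 0.9, 4.4]
width: 23.6
finger_force: 59.5
```

servo_tool(
  steps=[
    [[0,0,0.5,0,0,0],[0,0,1.0,0,0,0],[0,0,2.0,0,0,0],[0,0,2.5,0,0,0],[0,0,3.0,0,0,0],[0,0,3.0,0,0,0],[0,0,2.5,0,0,0],[0,0,1.0,0,0,0],[0,0,0,0,0,0],[0,0,0,0,0,0]],
  ],
)

```text
t: 3.95
tool_pos: [510.4, 226.8, 328.4]
tcp_rot: [-0.001, 0.8, 0.6, -0.001]
force: [-0.3, -1.1, -3.0]
width: 23.4
finger_force: 59.2
```

```bash
python3 - <<'E'
from h import *
im,d,P=take("scene"); np.savez("scene1.npz",im=im,d=d,P=P)
im2,d2,P2=take("side"); np.savez("side1.npz",im=im2,d=d2,P=P2)
cv2.imwrite("pics/s1.png",np.vstack([cv2.resize(im[60:340,:],(560,280)),im2[60:360]])[...,::-1])
z=np.load("side.npz")
for n,PP in [("side0",z["P"]),("side1",P2),("scene1",P)]:
    m=(PP[...,2]>99)&(PP[...,2]<112)&(abs(PP[...,0]-482)<60)&(abs(PP[...,1]+272)<60)
    q=PP[m]; 
    if len(q)<20: print(n,len(q)); continue
    # fit outer circle from hull of rim points by least squares
    h=cv2.convexHull(q[:,:2].astype(np.float32))[:,0]
    A=np.c_[2*h,np.ones(len(h))]; s=np.linalg.lstsq(A,(h**2).sum(1),rcond=None)[0]
    print(n,len(q),np.median(q[:,2]),s[:2],np.sqrt(s[2]+s[0]**2+s[1]**2))
s=r.get_state();print(s["tool_pos"],s["t"],s["width"],s["force"])
E
```

```text
side0 365 103.44138155462676 [ 480.48374824 -273.72907079] 40.743517751186545
side1 360 103.53966015337323 [ 480.26833731 -274.66065394] 40.83278005506209
scene1 389 104.39087909597535 [ 481.8645489  -273.89464995] 39.922020847097436
[510.2051529  226.79746484 327.72226997] 4.05 23.707284883072155 [-0.51860747 -0.84327733 -3.87007   ]
```

View pics/s1.png

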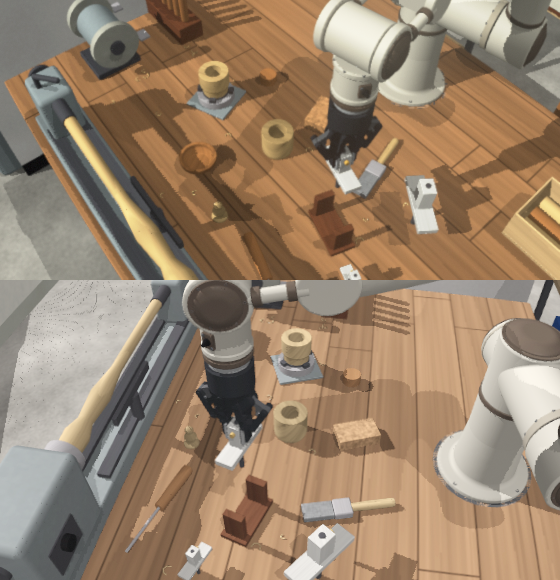

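The gauge is in the gripper and the rack is empty. The chucked rim is seen at scene (213,140) and side (296,130), centred at (481,-274). Carrying it across now.

servo_tool(
  steps=[
    [[-0.1,-1.5,0,0,0,0],[-0.2,-3,0,0,0,0],[-0.2,-4,0,0,0,0],[-0.2,-4,0,0,0,0],[-0.2,-4,0,0,0,0],[-0.2,-4,0,0,0,0],[-0.2,-4,0,0,0,0],[-0.2,-4,0,0,0,0],[-0.2,-4,0,0,0,0],[-0.2,-4,0,0,0,0],[-0.2,-4,0,0,0,0]],
  ],
)

```text
t: 5.15
tool_pos: [488.8, -180.0, 329.0]
tcp_rot: [-0.001, 0.8, 0.6, -0.0]
force: [1.3, -0.2, -3.1]
width: 23.3
finger_force: 59.1
```

servo_tool(
  steps=[
    [[-0.2,-3,0,0,0,0],[-0.2,-3,0,0,0,0],[-0.2,-2,0,0,0,0],[-0.2,-1.5,0,0,0,0],[0,0,-1,0,0,0],[0,0,-1.5,0,0,0],[0,0,0,0,0,0],[0,0,0,0,0,0]],
  ],
)

```text
t: 5.95
tool_pos: [481.8, -271.7, 303.7]
tcp_rot: [-0.001, 0.8, 0.6, -0.0]
force: [0.3, -0.1, -1.8]
width: 23.1
finger_force: 59.1
```

```bash
python3 - <<'E'
from h import *
ims=[]
for n in ["scene","side","wrist"]:
    im,d,P=take(n)
    ims.append(im)
    if n=="wrist":
        for lo,hi in [(95,112)]:
            q=P[(P[...,2]>lo)&(P[...,2]<hi)&(abs(P[...,0]-481)<60)&(abs(P[...,1]+274)<60)]
            if len(q)>20:print(n,len(q),np.percentile(q,[1,50,99],axis=0).round(1))
    else:
        q=P[(P[...,2]>190)&(P[...,2]<225)&(abs(P[...,0]-481)<80)&(abs(P[...,1]+274)<80)]
        print(n,len(q),np.percentile(q,[1,50,99],axis=0).round(1))
        q=P[(P[...,2]>135)&(P[...,2]<185)&(abs(P[...,0]-481)<80)&(abs(P[...,1]+274)<80)]
        if len(q): print(n,"rod",len(q),np.percentile(q,[1,50,99],axis=0).round(1))
a=cv2.resize(ims[0][30:190,130:330],None,fx=2,fy=2);b=cv2.resize(ims[1][20:180,190:390],None,fx=2,fy=2)
cv2.imwrite("pics/s2.png",np.hstack([a,b])[...,::-1]); cv2.imwrite("pics/w2.png",ims[2][...,::-1])
s=r.get_state();print(s["tool_pos"],s["t"],s["width"],s["force"])
E
```

```text
scene 242 [[ 468.3 -313.9  208.9]
 [ 493.  -240.1  220. ]
 [ 509.5 -216.5  224.4]]
scene rod 11 [[ 478.3 -274.1  152.2]
 [ 481.3 -269.8  157.7]
 [ 486.1 -268.3  162.8]]
side 310 [[ 449.8 -322.4  207.7]
 [ 481.8 -245.4  218.5]
 [ 509.9 -215.1  224.1]]
side rod 35 [[ 476.  -274.3  153.6]
 [ 479.7 -268.5  168.4]
 [ 485.6 -262.8  184.4]]
wrist 950 [[ 443.  -304.1   96.9]
 [ 494.2 -271.3  105.4]
 [ 520.7 -235.6  107. ]]
[ 482.3276247  -272.61997965  305.4490011 ] 6.1 23.276719260042082 [ 0.71006075  0.31799926 -2.12999403]
```

View pics/s2.png

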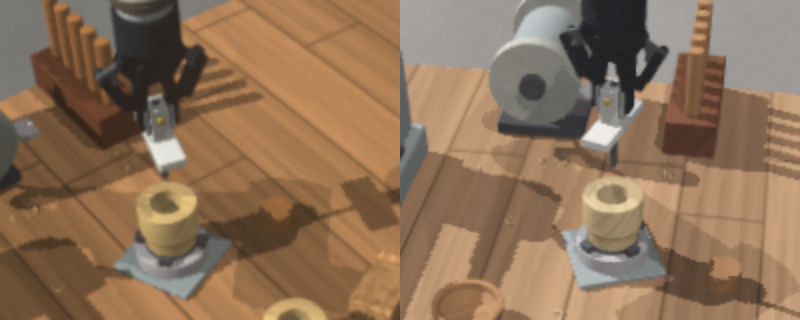

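View pics/w2.png

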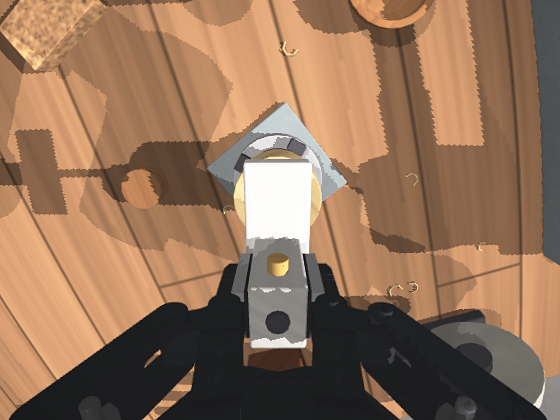

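Both views show the rod hanging vertically over the cup mouth, with the bar level. Rod ≈ (481,-272), bore (481.5,-274). Next, a 2 mm correction and the descent.

servo_tool(
  steps=[
    [[0,-0.2,-1,0,0,0],[0,0,-1.5,0,0,0],[0,0,-1.5,0,0,0],[0,0,-1.5,0,0,0],[0,0,-1.2,0,0,0],[0,0,-0.8,0,0,0],[0,0,-0.4,0,0,0],[0,0,0,0,0,0],[0,0,0,0,0,0]],
  ],
)

```text
t: 7.0
tool_pos: [482.3, -275.3, 226.5]
tcp_rot: [0.001, 0.8, 0.6, 0.0]
force: [0.1, -0.4, -2.6]
width: 23.0
finger_force: 59.2
```

```bash
python3 -c "
from h import *
s=r.get_state();print(s['tool_pos'],s['t'],s['width'],s['force'],s['ft_torque'])"
```

```text
[ 482.28326284 -275.29607874  226.53220456] 7.0 23.038020676716712 [ 0.12620392 -0.35621026 -2.6241161 ] [-0.02420492 -0.02571143 -0.01138163]
```

Free in the bore so far. Lowering slowly to contact.

servo_tool(
  steps=[
    [[0,0,-0.3,0,0,0],[0,0,-0.3,0,0,0],[0,0,-0.3,0,0,0],[0,0,-0.3,0,0,0],[0,0,-0.3,0,0,0],[0,0,-0.3,0,0,0],[0,0,-0.2,0,0,0],[0,0,0,0,0,0],[0,0,0,0,0,0]],
  ],
)

```text
t: 7.9
tool_pos: [482.0, -275.0, 205.8]
tcp_rot: [-0.0, 0.8, 0.6, 0.0]
force: [-0.2, 0.2, -2.1]
width: 23.6
finger_force: 59.5
```

servo_tool(
  steps=[
    [[0,0,-0.1,0,0,0],[0,0,-0.1,0,0,0],[0,0,-0.1,0,0,0],[0,0,0,0,0,0],[0,0,0,0,0,0]],
  ],
)

```text
t: 8.4
tool_pos: [482.0, -275.1, 202.9]
tcp_rot: [0.0, 0.8, 0.6, 0.0]
force: [-0.1, -0.4, -2.7]
width: 23.4
finger_force: 59.4
```

servo_tool(
  steps=[
    [[0,0,-0.1,0,0,0],[0,0,-0.1,0,0,0],[0,0,0,0,0,0],[0,0,0,0,0,0]],
  ],
)

```text
t: 8.8
tool_pos: [482.0, -275.1, 200.9]
tcp_rot: [0.0, 0.8, 0.6, 0.0]
force: [0.7, 0.1, -2.7]
width: 23.0
finger_force: 59.6
```

```bash
python3 - <<'E'
from h import *
ims=[]
for n in ["scene","side"]:
    im,d,P=take(n); ims.append(im)
    for lo,hi in [(111,126),(150,200)]:
        q=P[(P[...,2]>lo)&(P[...,2]<hi)&(abs(P[...,0]-481)<60)&(abs(P[...,1]+274)<60)]
        if len(q):print(n,lo,len(q),np.percentile(q,[1,50,99],axis=0).round(1).tolist())
a=cv2.resize(ims[0][70:190,140:280],None,fx=2.8,fy=2.8);b=cv2.resize(ims[1][60:180,230:370],None,fx=2.8,fy=2.8)
cv2.imwrite("pics/s3.png",np.hstack([a,b])[...,::-1])
s=r.get_state();print(s["tool_pos"],s["t"],s["width"],s["force"])
E
```

```text
scene 111 217 [[469.6, -284.3, 111.7], [492.8, -245.9, 117.4], [512.4, -219.0, 124.7]]
scene 150 436 [[438.6, -291.3, 151.4], [482.4, -268.3, 178.5], [529.5, -249.6, 199.2]]
side 111 240 [[450.4, -325.1, 111.6], [484.1, -251.6, 116.3], [509.5, -218.3, 125.4]]
side 150 482 [[436.6, -294.8, 150.9], [484.0, -266.1, 178.7], [532.0, -247.0, 199.7]]
[ 482.04171939 -275.06832527  200.87955741] 8.9 23.613342032047722 [ 0.52091798 -0.56231947 -3.0727365 ]
```

View pics/s3.png

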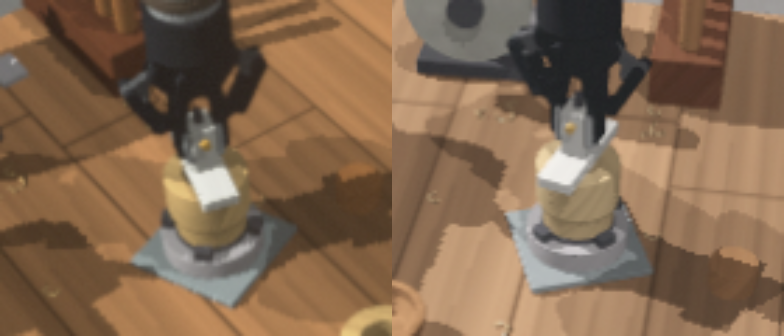

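The bar sits almost on the rim (scene crop (212,185)), and the rod has risen above the block. Pressing on in 1 mm steps until the force shows.

servo_tool(
  steps=[
    [[0,0,-0.1,0,0,0],[0,0,-0.1,0,0,0],[0,0,0,0,0,0]],
  ],
)

```text
t: 9.2
tool_pos: [482.1, -275.1, 200.8]
tcp_rot: [0.0, 0.8, 0.6, -0.0]
force: [-5.7, 3.1, 11.6]
width: 23.3
finger_force: 61.0
```

servo_tool(
  steps=[
    [[0,0,-0.1,0,0,0],[0,0,0,0,0,0]],
  ],
)

```text
t: 9.4
tool_pos: [482.2, -275.1, 200.8]
tcp_rot: [0.0, 0.8, 0.6, -0.0]
force: [-7.1, 5.5, 16.3]
width: 23.4
finger_force: 61.7
```

Seated: 16 N up and no further travel. Holding.

servo_tool(
  steps=[
    [[0,0,0,0,0,0],[0,0,0,0,0,0],[0,0,0,0,0,0],[0,0,0,0,0,0],[0,0,0,0,0,0],[0,0,0,0,0,0],[0,0,0,0,0,0],[0,0,0,0,0,0],[0,0,0,0,0,0],[0,0,0,0,0,0],[0,0,0,0,0,0],[0,0,0,0,0,0]],
  ],
)

```text
t: 10.6
tool_pos: [482.2, -275.1, 200.8]
tcp_rot: [0.0, 0.8, 0.6, -0.0]
force: [-6.7, 4.6, 16.5]
width: 23.3
finger_force: 61.7
```

servo_tool(
  steps=[
    [[0,0,0,0,0,0],[0,0,0,0,0,0],[0,0,0,0,0,0],[0,0,0,0,0,0],[0,0,0,0,0,0],[0,0,0,0,0,0],[0,0,0,0,0,0],[0,0,0,0,0,0],[0,0,0,0,0,0],[0,0,0,0,0,0],[0,0,0,0,0,0],[0,0,0,0,0,0]],
  ],
)

```text
t: 11.8
tool_pos: [482.2, -275.1, 200.7]
tcp_rot: [0.0, 0.8, 0.6, -0.0]
force: [-6.5, 5.1, 16.0]
width: 23.6
finger_force: 61.7
```

servo_tool(
  steps=[
    [[0,0,0.1,0,0,0],[0,0,0.1,0,0,0],[0,0,0,0,0,0],[0,0,0,0,0,0]],
  ],
)

```text
t: 12.2
tool_pos: [482.1, -275.1, 200.8]
tcp_rot: [0.0, 0.8, 0.6, -0.0]
force: [-2.5, 2.2, 6.2]
width: 23.0
finger_force: 60.5
```

servo_tool(
  steps=[
    [[0,0,0,0,0,0],[0,0,0,0,0,0],[0,0,0,0,0,0],[0,0,0,0,0,0],[0,0,0,0,0,0],[0,0,0,0,0,0],[0,0,0,0,0,0],[0,0,0,0,0,0],[0,0,0,0,0,0],[0,0,0,0,0,0]],
  ],
  gripper=1,
)

```text
t: 13.2
tool_pos: [482.0, -275.0, 199.9]
tcp_rot: [0.0, 0.8, 0.6, 0.0]
force: [0.8, -0.4, 0.3]
width: 85.8
finger_force: 0.0
```

servo_tool(
  steps=[
    [[0,0,1,0,0,0],[0,0,2,0,0,0],[0,0,3,0,0,0],[0,0,3,0,0,0],[0,0,3,0,0,0],[0,0,2,0,0,0],[0,0,0,0,0,0],[0,0,0,0,0,0]],
  ],
)

```text
t: 14.0
tool_pos: [482.0, -275.0, 340.1]
tcp_rot: [0.0, 0.8, 0.6, 0.0]
force: [0.0, 0.8, -0.8]
width: 85.0
finger_force: 0.0
```

```bash
python3 - <<'E'
from h import *
im,d,P=take("wrist"); cv2.imwrite("pics/w4.png",im[...,::-1])
for lo,hi in [(112,122),(158,170),(171,190)]:
    q=P[(P[...,2]>lo)&(P[...,2]<hi)&(abs(P[...,0]-481)<60)&(abs(P[...,1]+274)<65)]
    if len(q)>4: print(lo,len(q),np.percentile(q,[2,50,98],axis=0).round(1).tolist(),cv2.minAreaRect(q[:,:2].astype(np.float32)))
s=r.get_state();print(s["tool_pos"],s["t"],s["width"],s["force"])
E
```

```text
112 2554 [[456.0, -328.3, 116.5], [486.0, -253.9, 118.1], [509.3, -222.8, 119.7]] ((482.17169189453125, -276.2733459472656), (110.43801879882812, 34.135921478271484), 73.60799407958984)
158 916 [[469.7, -290.8, 160.0], [483.6, -272.2, 166.0], [495.7, -260.0, 167.6]] ((482.38006591796875, -276.09759521484375), (30.211753845214844, 24.107900619506836), 73.3021469116211)
171 155 [[478.1, -280.1, 172.1], [482.4, -274.8, 180.1], [486.9, -271.3, 181.8]] ((482.2654113769531, -275.99053955078125), (9.675996780395508, 8.701471328735352), 72.95101165771484)
[ 481.63741545 -274.71513774  338.88279808] 14.05 85.57834659087618 [-0.71725438 -0.52404376 -1.11134712]
```

View pics/w4.png

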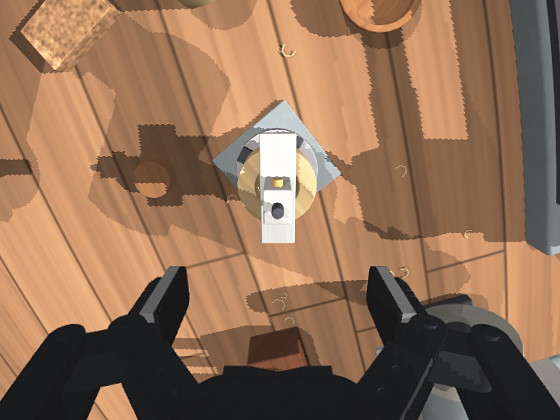

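The gauge stands level on the cup at (278,200): bar top at 118 mm, rod top 14–15 mm above the block, so the tip is on the floor. Handing in.

```bash
python3 -c "
from h import *
print(r.finish_job())"
```

```text
the job is handed in; nothing more can be done
None
```

The depth gauge was held down on the chucked cup's rim for over two seconds (about 16 N), then released and left standing level with its rod on the bore floor; I handed the job in at about 14 s, and no verdict came back.

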